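# Centre the wobbly globe on its display plinth

### The job

The little ornamental globe has been left off-centre on its round wooden plinth. With light taps of the fingertips, push it back until the foot sits centred in the brass ring, standing upright. Do it gently: do not lift it, take it between the fingers or tip it over, and leave the stamp, the bell and the pen pot where they are.

Things in the scene. Friction and masses are not known exactly. Their poses are not given: they have to be found in the camera images.
- globe: small desk globe, loose and top-heavy, 62 mm tall, 0.13 to 0.21 kg. Origin: centre of the underside of its round white foot; z up its axis. Foot: 44 mm diameter, upright side 2 to 16 mm above the origin; flat below only over the middle 30 mm, so it rocks. Pushed low, on the foot's side, it slides; pushed at the ball it tips. It starts 21 to 30 mm off the ring's centre, in any direction.
- ball (a point): centre of the globe's blue ball with green land, 46 mm above the foot's underside; the ball is 32 mm in diameter (38 mm over its thin brass meridian), on a 10 mm brass stem.
- plinth: round dark wooden plinth fixed to the table, 104 mm diameter, 50 mm high. Origin: centre of its underside on the table; z up. Its yaw cannot be seen and does not matter.
- ring_centre (a point): centre of the plinth's flat top, which is the centre of the inlaid, flush brass ring (inner diameter 54 mm, outer diameter 60 mm); 50 mm above the table.
- stamp: bystander: loose light-wood rubber stamp with a turned handle, 40 mm diameter, 72 mm tall, standing on the table 130 mm or more from the plinth's axis. Origin: centre of its underside.
- bell: bystander: loose steel counter bell, 68 mm diameter, 47 mm tall, standing on the table 130 mm or more from the plinth's axis. Origin: centre of its underside.
- pen_pot: bystander: loose red pot with three pens, 60 mm diameter, 92 mm tall with the pens, standing on the table 130 mm or more from the plinth's axis. Origin: centre of its underside.
There are look-alikes about, which are no part of the job. What is meant by the globe is not orange, and is the larger of those in its own colour.

How it is judged:
By the outcome, as a careful person would: the job done as asked, in the order asked, and still so for the second after the job is handed in, with the robot touching nothing.
It also fails if it takes over 56 s, if anything falls off the work surface, if the arm or the gripper's body presses on something with over 40 N, if the wrist force passes 120 N, or if a joint passes its speed limit or range.

### The arm

A 6-joint arm with a two-finger parallel gripper is mounted at the origin on the work surface. World frame = base frame: x ahead of the robot, y to its left, z up, the work surface at z = 0. Lengths are in m, angles in degrees, forces in N, time in s.
With the tool pointing down it reaches from about 0.3 to 1 m from the base axis. Payload 5.1 kg.
Tool frame: the origin (TCP) lies at the very end of the fingers, on their centre line; the grasp point (between the pads) lies 19 mm behind it; y points along the fingers, z is the direction in which the jaws open and shut, and the axes are right-handed (so a half turn about y gives the same grasp; the last joint's range is limited). The gripper opens to 95 mm and grips with 3 to 60 N. Pads are 20 mm wide; open, the fingers measure 119 mm over their backs; the gripper's body (75 mm by 180 mm) begins 59 mm behind the grasp point.
Start: joints at [-4.733, 7.093, 94.555, -0, 78.352, -4.733], TCP at [0.65, -0, 0.215] pointing down, gripper open.
Joint ranges: [-149.61, 149.61], [-58.7, 133.49], [1.44, 155.28], [-77.14, 257.14], [18.33, 153.61], [-166.67, 166.67]. Speed limits (degrees/s): [147.25, 147.25, 180, 180, 180, 180].

### API

Orientations are given as [roll, pitch, yaw] about the fixed x, y, z axes, in that order (R = Rz(yaw) Ry(pitch) Rx(roll)).
In Python, from station import robot gives the robot as it stands.
- The arm moves only by the tool arm_command, never from a script. Its argument "motion" is a list of rows, each an object of numbers: "x", "y", "z": the shift along the tool's x, y, z in units of 60 mm (1.0 is 60 mm); "ax", "ay", "az": the turn, a rotation vector about the tool's x, y, z in degrees; "jaw": the finger opening in mm, from 0 to 95.1. In form: [{"x": .., "y": .., "z": .., "ax": .., "ay": .., "az": .., "jaw": ..}, ...]. A call has 1 to 5 rows; each row is the pose to reach, as a shift and turn from the pose commanded when the call began, along the tool's axes at that moment; what a row does not reach only later rows make up. A row lasts 1/8 s, in which the tool goes at most 62.5 mm and 10.7 degrees, less where a joint would pass 70% of its speed; a pose out of reach is approached as far as the arm can. A call with a gripper value outside its range is refused whole. The fingers move at their own pace and stop on an object; "newtons" is the grip in N (left out, the last holds). Time passes only in rows, so rows that repeat a pose let the fingers close. It gives the time, the measured TCP pose, the force and the opening at its end, in the units of the state.
- robot.get_obs(): the state, without advancing time (a new reading comes with each control period).
- robot.grab_frame(name): name is "scene" or "side" or "wrist"; returns a dict with "pixels" (384x512x3 uint8, blue, green, red), "range_z" (384x512 float32, m along the optical axis (not along the pixel's ray), 0 where there is no reading), "fx", "fy", "cx", "cy" (pixels), "k1" (the pictures are not rectified: a ray, as slopes to the right and down, at radius r is drawn at 1 + k1 r^2 times it, then the intrinsics apply), "R" (3x3) and "t" (3): a world point X has camera coordinates R X + t; the wrist camera has in their place "hand_eye" (4x4, takes a point from camera to tool coordinates, whose origin is the TCP and whose axes are the tool frame's). Camera axes: x right, y down, z forward; pixel columns grow to the right and rows downward; lengths in m; the calibration is good to about 2 mm. A picture is of the moment at which its call begins: read the wrist's pose just before it.
- robot.job_done(): hands the job in, once; it reports no verdict.
The state is a dict: "time_s": time; "joints": joint angles; "joint_vel": joint speeds; "effort": joint torques, N m; "eef_pos": TCP position; "orientation": TCP orientation; "wrist_force": force on the tool from outside, world axes, zero at the start; "ft_torque": the same for the moment, N m; "finger_gap": finger opening in m.
Only numpy, scipy, OpenCV 4.12 (cv2) and the standard library are available. Lean on these libraries where they do the work, as an engineer would, in place of code of your own. Each camera call takes 0.05 s, during which the arm holds its last target. There are 200 camera calls.

## Working session

There is one attempt and no reset: what is moved stays moved. The work goes in short steps, Python scripts to look and compute and a tool call to move; the robot and the scene stay as the last step left them, time stands still between calls to the robot, and variables do not carry over. Pictures are saved under pics/ and viewed, about 8 in all and at most 12, crops included, and the job is handed in when it is done.

Besides the shell and the picture viewer there is one more tool, called after "Call:" as name(argument=value, ...), one argument or row to a line, values as JSON. arm_command: Moves the arm, as the interface text tells. Its arguments: {"type":"object","properties":{"motion":{"type":"array","items":{"type":"object","properties":{"x":{"type":"number"},"y":{"type":"number"},"z":{"type":"number"},"ax":{"type":"number"},"ay":{"type":"number"},"az":{"type":"number"},"jaw":{"type":"number"}}}},"newtons":{"type":"number"}},"required":["motion"]}

```bash
mkdir -p pics
cat > h.py <<'E'
import numpy as np, cv2
from station import robot
from scipy.spatial.transform import Rotation as Ro
def pose():
    o=robot.get_obs(); return Ro.from_euler('xyz',o['orientation'],degrees=True).as_matrix(),np.array(o['eef_pos']),o
def grab(n):
    T=pose(); f=robot.grab_frame(n)
    if 'hand_eye' in f:
        H=np.array(f['hand_eye']); Rc=T[0]@H[:3,:3]; c=T[0]@H[:3,3]+T[1]
    else:
        Rc=np.array(f['R']).T; c=-Rc@np.array(f['t'])
    f['Rc'],f['c']=Rc,c; return f
def rays(f,uv):
    uv=np.atleast_2d(np.array(uv,float)); d=np.c_[(uv[:,0]-f['cx'])/f['fx'],(uv[:,1]-f['cy'])/f['fy']]
    s=d.copy()
    for _ in range(20): s=d/(1+f['k1']*(s**2).sum(1,keepdims=True))
    return np.c_[s,np.ones(len(s))]
def onplane(f,uv,z):
    r=rays(f,uv)@f['Rc'].T; return f['c']+r*((z-f['c'][2])/r[:,2])[:,None]
def pts(f):
    h,w=f['range_z'].shape; v,u=np.mgrid[:h,:w]
    P=(rays(f,np.c_[u.ravel(),v.ravel()])*f['range_z'].reshape(-1,1))@f['Rc'].T+f['c']
    return P.reshape(h,w,3)
E
python3 - <<'E'
from h import *
R,p,o=pose(); print(np.round(R,3),p,o['time_s'])
a=[grab(n) for n in('scene','side','wrist')]
for f in a: print(np.round(f['c'],3),np.round(f['Rc'][:,2],2))
im=np.hstack([f['pixels'] for f in a[:2]]); cv2.imwrite('pics/a.png',cv2.resize(im,(800,300)));cv2.imwrite('pics/b.png',a[0]['pixels']);cv2.imwrite('pics/w.png',a[2]['pixels'])
E
```

```text
[[ 0.    -0.002  1.   ]
 [-1.     0.     0.   ]
 [-0.    -1.    -0.002]] [6.49379443e-01 1.75269639e-05 2.13409594e-01] 0.0
[ 0.998 -0.28   0.763] [-0.54  0.32 -0.78]
[0.295 0.57  0.81 ] [ 0.28 -0.61 -0.74]
[0.649 0.071 0.385] [-0.   -0.25 -0.97]
```

View pics/a.png

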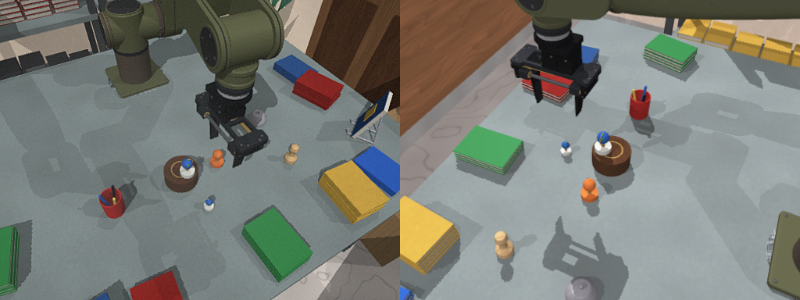

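View pics/w.png

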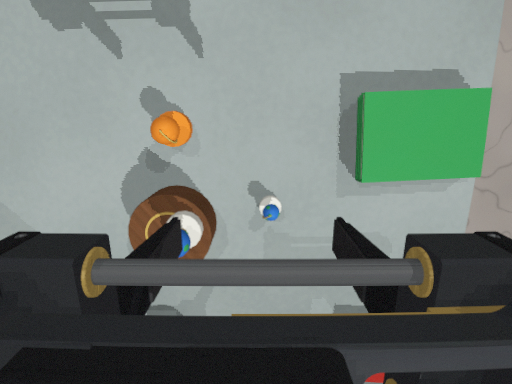

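The plinth with the globe is at about (230,222) in the scene view. A small blue look-alike and an orange one stand on the table next to it. Next I measure the plinth top and the foot.

```bash
cat >> h.py <<'E'
from scipy.optimize import least_squares
def fitc(P,r,c0):
    s=least_squares(lambda c:np.hypot(*(P-c).T)-r,c0,loss='soft_l1',f_scale=.001); return s.x,np.abs(s.fun).mean()
def measure(f,c0=None,save=None):
    P=pts(f); hsv=cv2.cvtColor(f['pixels'],cv2.COLOR_BGR2HSV); H,S,V=[hsv[...,i].astype(int) for i in range(3)]
    if c0 is None: c0=np.array([.6,.08])
    near=(np.hypot(P[...,0]-c0[0],P[...,1]-c0[1])<.085)&(f['range_z']>0)
    brown=(H<22)&(S>70)&near&(P[...,2]>.004)&(P[...,2]<.058)
    top=brown&(P[...,2]>.044)
    white=(S<50)&(V>110)&near&(P[...,2]>.045)&(P[...,2]<.1)
    blue=(H>95)&(H<130)&(S>120)&near&(P[...,2]>.07)
    out={}
    # plinth: hull of top pixels on z=.05, rim points on the far side
    v,u=np.nonzero(top); Q=onplane(f,np.c_[u,v],.05)[:,:2]
    hull=cv2.convexHull(Q.astype(np.float32)[:,None]) [:,0]
    out['plinth']=fitc(hull.astype(float),.052,Q.mean(0)); out['ztop']=np.median(P[top][:,2]); out['n']=len(u),white.sum(),blue.sum()
    v,u=np.nonzero(white)
    if len(u)>10:
        Pw=P[white]; out['whz']=np.percentile(Pw[:,2],[5,50,95])
        sd=Pw[(Pw[:,2]>.050)&(Pw[:,2]<.067),:2]
        # side points (nearer the camera) lie on r=22mm
        side=Pw[(Pw[:,2]>.053)&(Pw[:,2]<.063),:2]
        if len(side)>8: out['foot_side']=fitc(side,.022,Pw[:,:2].mean(0)),len(side)
    if blue.sum()>10:
        b=P[blue]; s=least_squares(lambda c:np.linalg.norm(b-c,axis=1)-.016,np.r_[b.mean(0)],loss='soft_l1',f_scale=.001); out['ball']=s.x
    if save:
        v,u=np.nonzero(top|white|blue); im=f['pixels'].copy(); 
        m=im.copy(); m[top]=(0,255,255); m[white]=(255,0,255); m[blue]=(0,255,0)
        sl=np.s_[max(v.min()-15,0):v.max()+15,max(u.min()-15,0):u.max()+15]
        cv2.imwrite(save,cv2.resize(np.hstack([im[sl],m[sl]]),None,fx=3,fy=3,interpolation=0))
    return out
E
python3 - <<'E'
from h import *
np.set_printoptions(precision=4,suppress=True)
f=grab('scene'); print(pts(f)[222,222])
c0=pts(f)[222,222][:2]
for n in('scene','side'):
    f=grab(n)
    for k,v in measure(f,c0,f'pics/m_{n}.png').items(): print(n,k,v)
    P=pts(f)
    hsv=cv2.cvtColor(f['pixels'],cv2.COLOR_BGR2HSV)
    ok=(P[...,2]>.012)&(P[...,2]<.11)&(f['range_z']>0)&(np.hypot(P[...,0]-c0[0],P[...,1]-c0[1])<.24)
    nb,l,st,ce=cv2.connectedComponentsWithStats(ok.astype(np.uint8))
    for i in range(1,nb):
        if st[i,4]>40: print(n,ce[i],np.median(P[l==i],0),P[l==i][:,2].max(),np.median(f['pixels'][l==i],0))
a=cv2.imread('pics/m_scene.png');b=cv2.imread('pics/m_side.png')
w=max(a.shape[1],b.shape[1]); pad=lambda q:cv2.copyMakeBorder(q,0,0,0,w-q.shape[1],0)
c=np.vstack([pad(a),pad(b)]); s=min(800/c.shape[1],600/c.shape[0]); cv2.imwrite('pics/m.png',cv2.resize(c,None,fx=s,fy=s))
E
```

```text
[ 0.5458 -0.0948  0.0505]
scene plinth (array([ 0.5434, -0.0709]), np.float64(0.001072196017189333))
scene ztop 0.050964554030721476
scene n (824, np.int64(251), np.int64(125))
scene whz [0.0511 0.0665 0.0688]
scene foot_side ((array([ 0.5608, -0.0586]), np.float64(0.0016286521896887512)), 45)
scene ball [ 0.5781 -0.0641  0.1139]
scene [277.2339 202.0847] [0.5503 0.0521 0.0201] 0.06735515928277991 [ 64. 108. 191.]
scene [230.7968 221.3076] [ 0.563  -0.0766  0.0511] 0.10998868717555366 [55. 65. 83.]
scene [143.4029 257.6909] [ 0.5497 -0.2818  0.0525] 0.09426358023502956 [ 46.   47.  115.5]
scene [266.3186 259.1327] [ 0.6693 -0.0492  0.0362] 0.04581221067694474 [159. 106.  71.]
side plinth (array([ 0.5411, -0.0665]), np.float64(0.0009738003346254601))
side ztop 0.04943149016937076
side n (1073, np.int64(315), np.int64(145))
side whz [0.0493 0.0645 0.0679]
side foot_side ((array([ 0.5631, -0.0609]), np.float64(0.001283335063696469)), 79)
side ball [ 0.5628 -0.0602  0.0954]
side [307.1881 130.7767] [ 0.5402 -0.2689  0.0527] 0.09190850616603918 [ 32.  34. 128.]
side [270.1596 196.6187] [ 0.5379 -0.05    0.0494] 0.10994035437031591 [49. 69. 98.]
side [211.7826 185.8696] [ 0.6651 -0.0435  0.0358] 0.043503394496758996 [145. 100.  57.]
side [242.4904 242.3191] [0.5414 0.0618 0.0186] 0.064699030531856 [ 62. 120. 215.]
```

View pics/m.png

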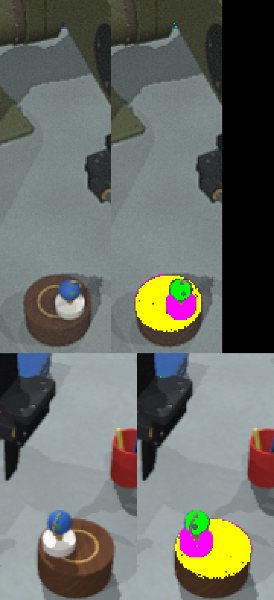

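Call:
arm_command(
  motion=[
    {"x": 0.1,"ay": -10.7,"jaw": 0},
    {"x": 0.2,"ay": -21,"jaw": 0},
    {"x": 0.3,"ay": -32,"jaw": 0},
    {"x": 0.4,"ay": -42,"jaw": 0},
    {"x": 0.5,"ay": -53,"jaw": 0},
  ],
  newtons=5,
)

```text
validation failed for argument at $.mo...
```

Call:
arm_command(
  motion=[
    {"ay": -10.7,"jaw": 0},
    {"ay": -21,"jaw": 0},
    {"ay": -32,"jaw": 0},
    {"ay": -42,"jaw": 0},
    {"ay": -55,"jaw": 0},
  ],
)

```text
validation failed for argument at $.mo...
```

Run:
```python
from h import *
np.set_printoptions(precision=4,suppress=True)
R,p,o=pose(); print(R,p,o['time_s'],o['finger_gap'],o['joints'])
f=grab('wrist'); c0=np.array([.542,-.067])
for k,v in measure(f,c0,'pics/x.png').items(): print(k,v)
cv2.imwrite('pics/w2.png',f['pixels'])
```

```text
[[ 0.     -0.0007  1.    ]
 [-1.      0.0001  0.    ]
 [-0.0001 -1.     -0.0007]] [ 0.6498 -0.      0.2142] 0.3 0.09539163298137282 [-4.7321  7.1077 94.5816  0.0009 78.3518 -4.735 ]
plinth (array([ 0.5405, -0.0687]), np.float64(0.000980235486341815))
ztop 0.05125282193512534
n (2364, np.int64(629), np.int64(118))
whz [0.0518 0.067  0.0684]
foot_side ((array([ 0.5617, -0.0601]), np.float64(0.00020530015375937985)), 105)
ball [ 0.5804 -0.0541  0.1167]
```

View pics/w2.png

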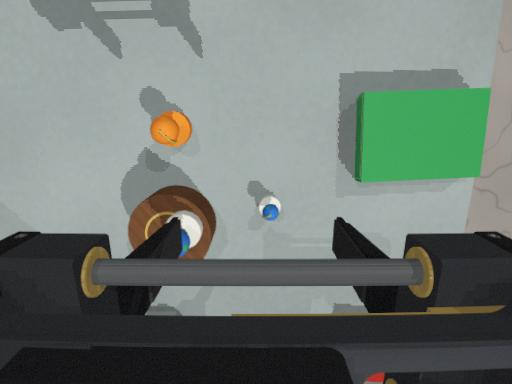

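The arm hasn't moved and the view is unchanged, because both calls were refused. I'll resend with every field filled in.

Call:
arm_command(
  motion=[
    {"x": 0.1,"y": 0,"z": 0,"ax": 0,"ay": -10.5,"az": 0,"jaw": 1},
    {"x": 0.2,"y": 0,"z": 0,"ax": 0,"ay": -21,"az": 0,"jaw": 1},
    {"x": 0.3,"y": 0,"z": 0,"ax": 0,"ay": -32,"az": 0,"jaw": 1},
    {"x": 0.4,"y": 0,"z": 0,"ax": 0,"ay": -42,"az": 0,"jaw": 1},
    {"x": 0.5,"y": 0,"z": 0,"ax": 0,"ay": -53,"az": 0,"jaw": 1},
  ],
  newtons=5,
)

```text
time_s: 0.98
eef_pos: [0.65, -0.0302, 0.2146]
orientation: [-90.0, 0.0, -36.9]
wrist_force: [0.7, -0.3, 0.9]
finger_gap: 0.051
```

Call:
arm_command(
  motion=[
    {"x": 0,"y": 0,"z": 0,"ax": 0,"ay": -10.5,"az": 0,"jaw": 1},
    {"x": 0,"y": 0,"z": 0,"ax": 0,"ay": -21,"az": 0,"jaw": 1},
    {"x": 0,"y": 0,"z": 0,"ax": 0,"ay": -32,"az": 0,"jaw": 1},
    {"x": 0,"y": 0,"z": 0,"ax": 0,"ay": -42,"az": 0,"jaw": 1},
    {"x": 0,"y": 0,"z": 0,"ax": 0,"ay": -56,"az": 0,"jaw": 1},
  ],
)

```text
time_s: 1.6
eef_pos: [0.65, -0.03, 0.2146]
orientation: [-90.0, 0.0, 15.8]
wrist_force: [0.1, 0.3, 0.0]
finger_gap: 0.0027
```

Run:
```python
from h import *
np.set_printoptions(precision=4,suppress=True)
R,p,o=pose(); print(R,p,o['time_s'],o['finger_gap'],o['joints'])
f=grab('wrist'); c0=np.array([.542,-.067])
for k,v in measure(f,c0,'pics/x.png').items(): print(k,v)
cv2.imwrite('pics/w2.png',f['pixels'])
```

```text
[[ 0.9621 -0.0001 -0.2729]
 [ 0.2729  0.      0.9621]
 [-0.0001 -1.      0.0001]] [ 0.65   -0.03    0.2146] 1.6 0.0027381973545585036 [  -7.3717    7.1803   94.4636    0.0022   78.3604 -113.2063]
plinth (array([ 0.5402, -0.071 ]), np.float64(0.0008548642808253525))
ztop 0.051292783747743764
n (5667, np.int64(674), np.int64(699))
whz [0.0502 0.0668 0.0685]
ball [ 0.5612 -0.0598  0.0972]
```

View pics/w2.png

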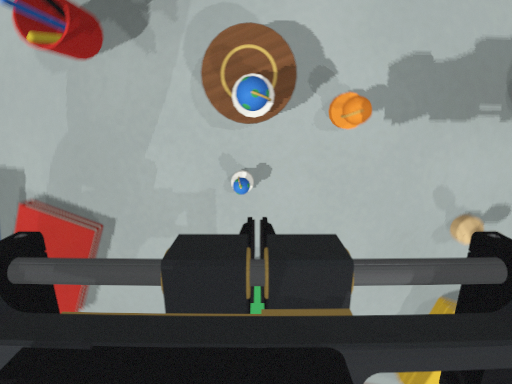

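The closed fingers are at the bottom (257,235), the plinth is at (249,72) and the globe is at (253,95) with its foot visible. I'll measure this view with foot-rim, plinth-edge and ring fits.

```bash
cat >> h.py <<'E'
def fine(f,c0=np.array([.541,-.070])):
    P=pts(f); hsv=cv2.cvtColor(f['pixels'],cv2.COLOR_BGR2HSV); H,S,V=[hsv[...,i].astype(int) for i in range(3)]
    rr=np.hypot(P[...,0]-c0[0],P[...,1]-c0[1]); z=P[...,2]; ok=f['range_z']>0
    big=lambda m:(lambda r:r[1]==1+np.argmax(r[2][1:,4]))(cv2.connectedComponentsWithStats(m.astype(np.uint8)))
    def hull(m,zz):
        v,u=np.nonzero(m); h=cv2.convexHull(np.c_[u,v].astype(np.int32))[:,0]; return onplane(f,h,zz)[:,:2]
    top=big(ok&(rr<.075)&(z>.043)&(z<.12)&~((H>22)&(S<60)&(z<.047)))
    top&=~((z>.075))
    q=hull(big(top&((H<22)&(S>70))),.05); px=abs(onplane(f,[[256,100]],.05)-onplane(f,[[257,100]],.05)).max()/2
    pl=fitc(q,.052-px,c0)
    w=big(ok&(rr<.075)&(S<60)&(V>120)&(z>.05)&(z<.072)); q=hull(w,.066)
    ft=least_squares(lambda c:np.hypot(*(q-c[:2]).T)-c[2],np.r_[q.mean(0),.022],loss='soft_l1',f_scale=.001).x
    g=ok&(rr<.04)&(z<.056)&(z>.044)&(H>14)&(H<30)&(V>140)&(S>70); v,u=np.nonzero(g); Q=onplane(f,np.c_[u,v],.05)[:,:2]
    ring=fitc(Q,.0285,c0) if len(u)>20 else None
    b=ok&(rr<.075)&(H>95)&(H<130)&(S>120)&(z>.075)&(z<.12); B=P[b]
    ball=least_squares(lambda c:np.linalg.norm(B-c,axis=1)-.016,B.mean(0)-[0,0,.01],loss='soft_l1',f_scale=.001).x if b.sum()>10 else None
    return dict(plinth=pl,foot=ft,ring=ring,nring=len(u),ball=ball)
def report(n='wrist',c0=np.array([.541,-.070])):
    np.set_printoptions(precision=4,suppress=True)
    R,p,o=pose(); f=grab(n); m=fine(f,c0); 
    for k,v in m.items(): print(n,k,v)
    c=m['ring'][0] if m['ring'] else m['plinth'][0]
    for nm,cc in(('ring',c),('plinth',m['plinth'][0])):
        d=m['foot'][:2]-cc; print('off from',nm,d*1e3,np.hypot(*d)*1e3,np.degrees(np.arctan2(d[1],d[0])))
    T=R.T@(np.r_[m['foot'][:2],.055]-p); print('foot in tool mm',T*1e3,'ring in tool',R.T@(np.r_[c,.055]-p)*1e3)
    print(p,o['orientation'],o['wrist_force'],o['time_s']); return f,m
E
python3 -c "
from h import *
report(); report('scene');report('side')"
```

```text
wrist plinth (array([ 0.5402, -0.0699]), np.float64(0.00012605277860248623))
wrist foot [ 0.561  -0.0593  0.0222]
wrist ring (array([ 0.5398, -0.0701]), np.float64(0.001038916521535013))
wrist nring 473
wrist ball [ 0.5611 -0.0598  0.0972]
off from ring [21.1822 10.809 ] 23.78062903150271 27.034675754930934
off from plinth [20.8062 10.6082] 23.354442431350638 27.01502713366726
foot in tool mm [-93.5529 159.6254  -3.4311] ring in tool [-116.8985  159.6268   -7.9589]
[ 0.65   -0.0301  0.2146] [-90.0052   0.0024  16.0585] [ 0.4036  0.491  -0.2335] 1.65
scene plinth (array([ 0.5439, -0.0704]), np.float64(0.0009190297211939886))
scene foot [ 0.5664 -0.0606  0.0239]
scene ring (array([ 0.5402, -0.0685]), np.float64(0.0006052335375932936))
scene nring 28
scene ball [ 0.5611 -0.0584  0.0972]
off from ring [26.209   7.9509] 27.388459312935233 16.875881724821223
off from plinth [22.5802  9.7889] 24.61077923815891 23.437597800330156
foot in tool mm [-88.6464 159.6262  -7.1871] ring in tool [-116.0266  159.6269   -7.8606]
[ 0.65   -0.03    0.2146] [-89.9969   0.0015  15.4666] [0.5323 0.2115 0.0217] 1.7
side plinth (array([ 0.5398, -0.0658]), np.float64(0.001395518254486238))
side foot [ 0.5617 -0.0537  0.0255]
side ring (array([ 0.5422, -0.0703]), np.float64(0.0011103224199397474))
side nring 72
side ball [ 0.5627 -0.0603  0.0956]
off from ring [19.4573 16.5751] 25.560107480102086 40.42662284799428
off from plinth [21.8361 12.1499] 24.988705078583564 29.092096299625084
foot in tool mm [-91.4065 159.6054   0.4412] ring in tool [-114.5507  159.6065  -10.4062]
[ 0.65   -0.03    0.2146] [-89.9948   0.0052  15.3148] [-0.1595  0.0433  0.291 ] 1.75
```

Call:
arm_command(
  motion=[
    {"x": -0.2,"y": 0.5,"z": 0.04,"ax": 0,"ay": -6,"az": 0,"jaw": 0},
    {"x": -0.4,"y": 1.0,"z": 0.08,"ax": 0,"ay": -11.5,"az": 0,"jaw": 0},
    {"x": -0.66,"y": 1.58,"z": 0.11,"ax": 0,"ay": -11.5,"az": 0,"jaw": 0},
    {"x": -0.66,"y": 1.58,"z": 0.11,"ax": 0,"ay": -11.5,"az": 0,"jaw": 0},
  ],
)

```text
time_s: 2.3
eef_pos: [0.6069, -0.0339, 0.1162]
orientation: [-89.8, 0.3, 26.9]
wrist_force: [0.2, -0.6, -0.7]
finger_gap: 0.0004
```

```bash
python3 -c "
from h import *
f,m=report(); cv2.imwrite('pics/w3.png',f['pixels'])"
```

```text
wrist plinth (array([ 0.5405, -0.07  ]), np.float64(0.00020576251605461602))
wrist foot [ 0.5616 -0.0594  0.0222]
wrist ring (array([ 0.5403, -0.0702]), np.float64(0.0010444084837545103))
wrist nring 895
wrist ball [ 0.5615 -0.0596  0.0972]
off from ring [21.2819 10.8197] 23.87435410107967 26.948659097256638
off from plinth [21.1002 10.5825] 23.605222994510243 26.635333164256433
foot in tool mm [-51.6166  61.5072  -2.5365] ring in tool [-75.4905  61.649   -2.5749]
[ 0.6069 -0.0339  0.1162] [-89.7555   0.3409  26.8578] [ 0.1996 -0.6014 -0.6686] 2.3
```

View pics/w3.png

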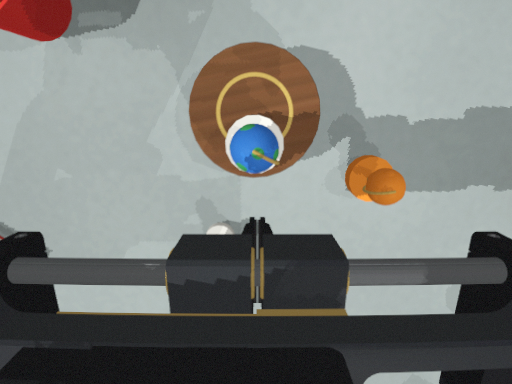

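The globe at (254,147) and the ring at (254,108) are both in line with the fingers at (257,225). Now I descend and re-centre sideways.

Call:
arm_command(
  motion=[
    {"x": 0,"y": 0.4,"z": -0.04,"ax": 0,"ay": 0,"az": 0,"jaw": 0},
    {"x": 0,"y": 0.75,"z": -0.04,"ax": 0,"ay": 0,"az": 0,"jaw": 0},
    {"x": 0,"y": 0.98,"z": -0.04,"ax": 0,"ay": 0,"az": 0,"jaw": 0},
    {"x": 0,"y": 0.98,"z": -0.04,"ax": 0,"ay": 0,"az": 0,"jaw": 0},
    {"x": -0.15,"y": 0.98,"z": -0.04,"ax": 0,"ay": 0,"az": 0,"jaw": 0},
  ],
)

```text
time_s: 2.98
eef_pos: [0.6038, -0.0405, 0.0619]
orientation: [-90.0, -0.1, 27.0]
wrist_force: [0.2, 0.0, 0.5]
finger_gap: 0.0003
```

```bash
python3 -c "
from h import *
f,m=report(); cv2.imwrite('pics/w4.png',f['pixels'])"
```

```text
wrist plinth (array([ 0.54  , -0.0702]), np.float64(0.00030660864047335815))
wrist foot [ 0.5607 -0.0597  0.0221]
wrist ring (array([ 0.5396, -0.0704]), np.float64(0.0010529145365563795))
wrist nring 1506
wrist ball [ 0.5614 -0.0596  0.0972]
off from ring [21.0922 10.71  ] 23.65555948573762 26.92016238825585
off from plinth [20.7413 10.4894] 23.24280055948184 26.82692034076811
foot in tool mm [-47.141    6.8186   2.4636] ring in tool [-70.7965   6.7926   2.5021]
[ 0.6038 -0.0405  0.0619] [-90.0483  -0.0628  27.0135] [0.2215 0.0227 0.5371] 2.975
```

View pics/w4.png

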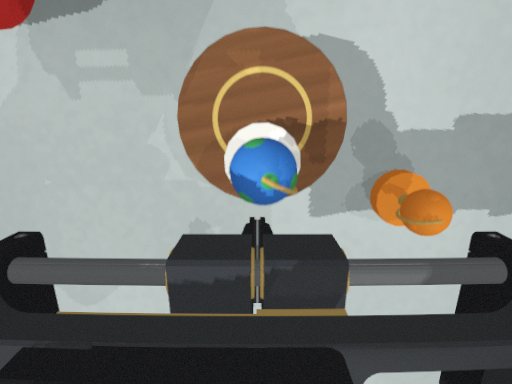

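Call:
arm_command(
  motion=[
    {"x": 0,"y": 0,"z": 0.04,"ax": 0,"ay": 0,"az": 0,"jaw": 0},
    {"x": 0,"y": 0,"z": 0.04,"ax": 0,"ay": 0,"az": 0,"jaw": 0},
  ],
)

```text
time_s: 3.28
eef_pos: [0.6023, -0.0383, 0.0617]
orientation: [-90.0, -0.1, 27.0]
wrist_force: [-0.1, -0.7, -0.3]
finger_gap: 0.0006
```

```bash
python3 -c "
from h import *
report()"
```

```text
wrist plinth (array([ 0.5403, -0.0701]), np.float64(0.0002141740898792861))
wrist foot [ 0.5612 -0.0595  0.0221]
wrist ring (array([ 0.5401, -0.0702]), np.float64(0.0009962729458789768))
wrist nring 1425
wrist ball [ 0.5615 -0.0596  0.0972]
off from ring [21.0877 10.7174] 23.6549249928427 26.941043809191164
off from plinth [20.9059 10.545 ] 23.414825307595798 26.76660647075423
foot in tool mm [-46.2871   6.6678  -0.2897] ring in tool [-69.942    6.6459  -0.2706]
[ 0.6023 -0.0383  0.0617] [-90.0332  -0.053   26.9873] [-0.1436 -0.7411 -0.2878] 3.275
```

Call:
arm_command(
  motion=[
    {"x": 0,"y": 0.085,"z": 0,"ax": 0,"ay": 0,"az": 0,"jaw": 0},
    {"x": -0.08,"y": 0.085,"z": 0,"ax": 0,"ay": 0,"az": 0,"jaw": 0},
    {"x": -0.15,"y": 0.085,"z": 0,"ax": 0,"ay": 0,"az": 0,"jaw": 0},
    {"x": -0.18,"y": 0.085,"z": 0,"ax": 0,"ay": 0,"az": 0,"jaw": 0},
    {"x": -0.18,"y": 0.085,"z": 0,"ax": 0,"ay": 0,"az": 0,"jaw": 0},
  ],
)

```text
time_s: 3.95
eef_pos: [0.5924, -0.0434, 0.0561]
orientation: [-90.0, -0.0, 27.0]
wrist_force: [-0.9, 0.9, 0.1]
finger_gap: 0.0007
```

Call:
arm_command(
  motion=[
    {"x": -0.03,"y": 0,"z": 0,"ax": 0,"ay": 0,"az": 0,"jaw": 0},
    {"x": -0.06,"y": 0,"z": 0,"ax": 0,"ay": 0,"az": 0,"jaw": 0},
    {"x": -0.09,"y": 0,"z": 0,"ax": 0,"ay": 0,"az": 0,"jaw": 0},
    {"x": -0.12,"y": 0,"z": 0,"ax": 0,"ay": 0,"az": 0,"jaw": 0},
    {"x": -0.15,"y": 0,"z": 0,"ax": 0,"ay": 0,"az": 0,"jaw": 0},
  ],
)

```text
time_s: 4.58
eef_pos: [0.5845, -0.0474, 0.0561]
orientation: [-90.0, -0.0, 27.0]
wrist_force: [2.0, 0.6, 0.7]
finger_gap: 0.0004
```

```bash
python3 -c "
from h import *
f,m=report(); cv2.imwrite('pics/w5.png',f['pixels'])"
```

```text
wrist plinth (array([ 0.5402, -0.0701]), np.float64(0.00021801632826814736))
wrist foot [ 0.5534 -0.0625  0.0221]
wrist ring (array([ 0.5401, -0.0702]), np.float64(0.0009758386569464779))
wrist nring 1319
wrist ball [ 0.5541 -0.0624  0.0972]
off from ring [13.3072  7.686 ] 15.36741491183537 30.010025167009147
off from plinth [13.2162  7.6288] 15.259919561372664 29.994870464798336
foot in tool mm [-34.5344   1.0839   0.6058] ring in tool [-49.8805   1.0779  -0.2042]
[ 0.5845 -0.0474  0.0561] [-90.013   -0.0229  26.9884] [1.9612 0.5782 0.7105] 4.575
```

View pics/w5.png

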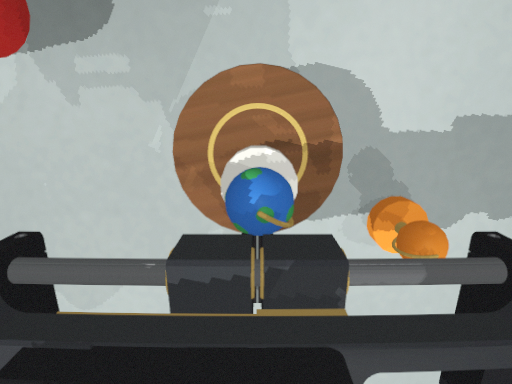

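The globe slid 8 mm upright and is now at (260,200), with about 15.3 mm left and a 0.8 mm sideways drift. I'll back off, realign the push line, and tap on.

Call:
arm_command(
  motion=[
    {"x": 0.06,"y": 0,"z": 0,"ax": 0,"ay": 0,"az": 0,"jaw": 0},
    {"x": 0.06,"y": 0,"z": 0.04,"ax": 0,"ay": -3,"az": 0,"jaw": 0},
    {"x": 0.06,"y": 0,"z": 0.04,"ax": 0,"ay": -3,"az": 0,"jaw": 0},
  ],
)

```text
time_s: 5.0
eef_pos: [0.5862, -0.0434, 0.0556]
orientation: [-90.0, 0.0, 30.0]
wrist_force: [0.2, -0.3, 1.0]
finger_gap: 0.0002
```

```bash
python3 -c "
from h import *
report()"
```

```text
wrist plinth (array([ 0.5401, -0.0701]), np.float64(0.000217380586353501))
wrist foot [ 0.5535 -0.0625  0.0222]
wrist ring (array([ 0.5402, -0.0701]), np.float64(0.0009851475819964896))
wrist nring 1350
wrist ball [ 0.554  -0.0625  0.0972]
off from ring [13.277   7.6333] 15.314894014703661 29.8958512609353
off from plinth [13.3323  7.5627] 15.327894048748915 29.564061271139458
foot in tool mm [-37.9486   0.6606  -0.171 ] ring in tool [-53.2635   0.6733  -0.1522]
[ 0.5862 -0.0434  0.0556] [-89.9707   0.0475  29.9664] [ 0.2389 -0.3376  1.0283] 5.0
```

Call:
arm_command(
  motion=[
    {"x": -0.06,"y": 0,"z": 0,"ax": 0,"ay": 0,"az": 0,"jaw": 0},
    {"x": -0.1,"y": 0,"z": 0,"ax": 0,"ay": 0,"az": 0,"jaw": 0},
    {"x": -0.13,"y": 0,"z": 0,"ax": 0,"ay": 0,"az": 0,"jaw": 0},
    {"x": -0.16,"y": 0,"z": 0,"ax": 0,"ay": 0,"az": 0,"jaw": 0},
    {"x": -0.19,"y": 0,"z": 0,"ax": 0,"ay": 0,"az": 0,"jaw": 0},
  ],
)

```text
time_s: 5.68
eef_pos: [0.5765, -0.0493, 0.056]
orientation: [-90.0, -0.0, 30.0]
wrist_force: [0.3, 1.4, -0.6]
finger_gap: 0.0
```

```bash
python3 -c "
from h import *
report()"
```

```text
wrist plinth (array([ 0.5403, -0.0701]), np.float64(0.0001754778919051679))
wrist foot [ 0.5469 -0.0672  0.0221]
wrist ring (array([ 0.5402, -0.0701]), np.float64(0.000972409351234157))
wrist nring 1270
wrist ball [ 0.5475 -0.067   0.0972]
off from ring [6.7089 2.9164] 7.31541837787907 23.49468640156477
off from plinth [6.6104 2.8587] 7.202060059290887 23.386533049374005
foot in tool mm [-34.627    0.9594  -0.669 ] ring in tool [-41.8956   0.959    0.1575]
[ 0.5765 -0.0493  0.056 ] [-90.001   -0.0034  29.9815] [ 0.2955  1.4253 -0.5535] 5.675
```

Call:
arm_command(
  motion=[
    {"x": 0.06,"y": 0,"z": 0,"ax": 0,"ay": 0,"az": 0,"jaw": 0},
    {"x": 0.07,"y": 0,"z": -0.085,"ax": 0,"ay": 6.5,"az": 0,"jaw": 0},
    {"x": 0.07,"y": 0,"z": -0.085,"ax": 0,"ay": 6.5,"az": 0,"jaw": 0},
  ],
)

```text
time_s: 6.1
eef_pos: [0.5831, -0.0516, 0.056]
orientation: [-90.0, 0.0, 23.6]
wrist_force: [0.6, -0.2, -0.5]
finger_gap: 0.0007
```

```bash
python3 -c "
from h import *
report()"
```

```text
wrist plinth (array([ 0.5402, -0.07  ]), np.float64(0.00022632882490553952))
wrist foot [ 0.5468 -0.0672  0.022 ]
wrist ring (array([ 0.5403, -0.0701]), np.float64(0.0009606364377929518))
wrist nring 1286
wrist ball [ 0.5474 -0.0671  0.0972]
off from ring [6.5467 2.906 ] 7.162715209443951 23.935995493383945
off from plinth [6.5881 2.8422] 7.175098352399471 23.336197104079282
foot in tool mm [-39.4432   1.005    0.2703] ring in tool [-46.6057   1.0056   0.2221]
[ 0.5831 -0.0516  0.056 ] [-90.0056   0.0048  23.5509] [ 0.5564 -0.2201 -0.4756] 6.1
```

Call:
arm_command(
  motion=[
    {"x": -0.06,"y": 0,"z": 0,"ax": 0,"ay": 0,"az": 0,"jaw": 0},
    {"x": -0.1,"y": 0,"z": 0,"ax": 0,"ay": 0,"az": 0,"jaw": 0},
    {"x": -0.13,"y": 0,"z": 0,"ax": 0,"ay": 0,"az": 0,"jaw": 0},
    {"x": -0.16,"y": 0,"z": 0,"ax": 0,"ay": 0,"az": 0,"jaw": 0},
    {"x": -0.185,"y": 0,"z": 0,"ax": 0,"ay": 0,"az": 0,"jaw": 0},
  ],
)

```text
time_s: 6.78
eef_pos: [0.5726, -0.056, 0.056]
orientation: [-90.0, -0.0, 23.5]
wrist_force: [1.1, -0.4, -0.2]
finger_gap: 0.0004
```

Call:
arm_command(
  motion=[
    {"x": 0.1,"y": 0,"z": 0,"ax": 0,"ay": 0,"az": 0,"jaw": 0},
    {"x": 0.2,"y": 0,"z": 0,"ax": 0,"ay": 0,"az": 0,"jaw": 0},
    {"x": 0.2,"y": 0,"z": 0,"ax": 0,"ay": 0,"az": 0,"jaw": 0},
  ],
)

```text
time_s: 7.15
eef_pos: [0.5842, -0.051, 0.056]
orientation: [-90.0, -0.0, 23.5]
wrist_force: [-0.2, 0.0, 0.3]
finger_gap: 0.0004
```

```bash
python3 -c "
from h import *
f,m=report();cv2.imwrite('pics/w6.png',f['pixels'][60:330])"
```

```text
wrist plinth (array([ 0.5403, -0.07  ]), np.float64(0.00021274643194381214))
wrist foot [ 0.541  -0.0691  0.0221]
wrist ring (array([ 0.5403, -0.0701]), np.float64(0.0009409130685835973))
wrist nring 1351
wrist ball [ 0.5413 -0.0693  0.0972]
off from ring [0.6841 0.9468] 1.1680740371431357 54.15269974157632
off from plinth [0.7587 0.8833] 1.1644147288275124 49.33850924136979
foot in tool mm [-46.8321   1.0213   0.5823] ring in tool [-47.8372   1.0213  -0.013 ]
[ 0.5842 -0.051   0.056 ] [-90.0079  -0.0051  23.5161] [-0.2082  0.0295  0.2948] 7.15
```

View pics/w6.png

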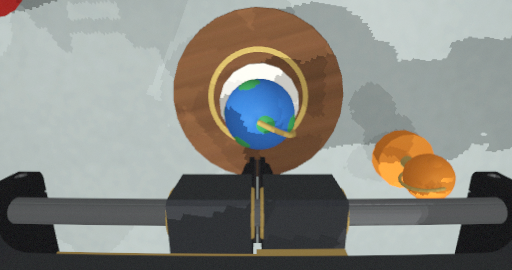

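It is upright and 1.2 mm off. One last small tap along the remaining direction, at about 52°.

Call:
arm_command(
  motion=[
    {"x": 0.02,"y": 0,"z": 0.11,"ax": 0,"ay": -9.5,"az": 0,"jaw": 0},
    {"x": -0.06,"y": 0,"z": 0.22,"ax": 0,"ay": -19,"az": 0,"jaw": 0},
    {"x": -0.18,"y": 0,"z": 0.335,"ax": 0,"ay": -28.5,"az": 0,"jaw": 0},
    {"x": -0.18,"y": 0,"z": 0.335,"ax": 0,"ay": -28.5,"az": 0,"jaw": 0},
  ],
)

```text
time_s: 7.7
eef_pos: [0.5652, -0.0368, 0.0557]
orientation: [-90.0, 0.0, 51.9]
wrist_force: [0.4, -0.0, -0.5]
finger_gap: -0.0001
```

```bash
python3 -c "
from h import *
report()"
```

```text
wrist plinth (array([ 0.5403, -0.07  ]), np.float64(0.0002190397136911805))
wrist foot [ 0.541  -0.0694  0.0221]
wrist ring (array([ 0.5404, -0.0701]), np.float64(0.0009522177822567289))
wrist nring 1317
wrist ball [ 0.5413 -0.0691  0.0972]
off from ring [0.6139 0.7093] 0.9380393094510413 49.123550489367254
off from plinth [0.652  0.6034] 0.8883944522044624 42.78044648267437
foot in tool mm [-40.5191   0.7385  -1.0328] ring in tool [-41.456    0.7389  -0.9875]
[ 0.5652 -0.0368  0.0557] [-89.9675   0.0201  51.8931] [ 0.4431 -0.0067 -0.4529] 7.7
```

Call:
arm_command(
  motion=[
    {"x": -0.05,"y": 0,"z": -0.015,"ax": 0,"ay": 0,"az": 0,"jaw": 0},
    {"x": -0.08,"y": 0,"z": -0.015,"ax": 0,"ay": 0,"az": 0,"jaw": 0},
    {"x": -0.1,"y": 0,"z": -0.015,"ax": 0,"ay": 0,"az": 0,"jaw": 0},
    {"x": -0.11,"y": 0,"z": -0.015,"ax": 0,"ay": 0,"az": 0,"jaw": 0},
    {"x": -0.12,"y": 0,"z": -0.015,"ax": 0,"ay": 0,"az": 0,"jaw": 0},
  ],
)

```text
time_s: 8.38
eef_pos: [0.5621, -0.0432, 0.056]
orientation: [-90.0, -0.0, 52.0]
wrist_force: [1.3, 0.3, -0.1]
finger_gap: 0.0004
```

Call:
arm_command(
  motion=[
    {"x": 0.1,"y": 0,"z": 0,"ax": 0,"ay": 0,"az": 0,"jaw": 0},
    {"x": 0.3,"y": 0,"z": 0,"ax": 0,"ay": 0,"az": 0,"jaw": 0},
    {"x": 0.4,"y": -0.4,"z": 0,"ax": 0,"ay": 0,"az": 0,"jaw": 0},
    {"x": 0.4,"y": -1.0,"z": 0,"ax": 0,"ay": 0,"az": 0,"jaw": 0},
    {"x": 0.4,"y": -1.0,"z": 0,"ax": 0,"ay": 0,"az": 0,"jaw": 0},
  ],
)

```text
time_s: 9.0
eef_pos: [0.5798, -0.024, 0.1197]
orientation: [-90.4, -0.2, 52.0]
wrist_force: [-0.3, 0.9, -0.1]
finger_gap: 0.0007
```

```bash
python3 -c "
from h import *
f,m=report();a=grab('side')
print(m['ball'],[measure(a,np.array([.54,-.07])).get(k) for k in('foot_side','ball')])
cv2.imwrite('pics/w7.png',cv2.resize(np.hstack([f['pixels'],a['pixels']]),(800,300)))"
```

```text
wrist plinth (array([ 0.5399, -0.0701]), np.float64(0.0003341866669150937))
wrist foot [ 0.5403 -0.0698  0.0222]
wrist ring (array([ 0.5401, -0.07  ]), np.float64(0.000972668934623025))
wrist nring 1055
wrist ball [ 0.5408 -0.0698  0.0972]
off from ring [0.211  0.2393] 0.3190499507267724 48.5969215618742
off from plinth [0.4087 0.34  ] 0.5316578535049561 39.76016317643499
foot in tool mm [-60.5443  64.4909   3.3847] ring in tool [-60.8628  64.4896   3.4038]
[ 0.5798 -0.024   0.1197] [-90.3525  -0.2056  52.0298] [-0.2778  0.8864 -0.1282] 9.0
[ 0.5408 -0.0698  0.0972] [((array([ 0.5423, -0.071 ]), np.float64(0.0009946286901230256)), 68), array([ 0.5425, -0.0708,  0.0955])]
```

View pics/w7.png

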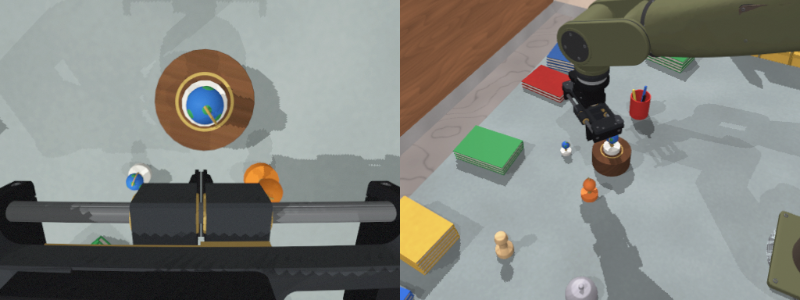

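The globe is centred in the ring at (205,101) in the wrist half, standing upright. The stamp, bell and pot in the side half are where they started, and the gripper is clear.

```bash
python3 -c "
from h import *
robot.job_done(); print(robot.get_obs()['time_s'])"
```

```text
the job is handed in; nothing more can be done
the job is handed in; nothing more can be done
```

The globe now stands upright and centred in the brass ring. I pushed it there with four low taps of the closed fingertips on the side of its foot, starting from about 23.5 mm off. I then raised the fingers clear and handed the job in at about 9 s.

**Centring:** the last wrist-camera check put the foot 0.3 mm from the ring's centre, or 0.5 mm measured from the plinth's edge. A side-camera fit of the foot gave a position about 2 mm away from the wrist-camera one. That is within the stated calibration error.

**Upright:** the ball was above the foot to within 0.5 mm. Its height, about 97 mm in the wrist view and 95.5 mm in the side view, fits a standing globe.

**Force and bystanders:** the wrist force read at most about 2 N at the end of each move. The stamp, bell, pen pot and both look-alikes looked unmoved in the last picture, but I checked them only by eye.

**Refused calls:** the first two move calls were rejected before anything moved, and I resent them with every field filled in.

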